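Rack two sprayed test panels on the drying stand

TASK

Rack the two fresh test panels on the four-post drying stand: lower the red panel (the one with turned-up ends) over all four posts until it lies flat on the stand's base and let go of it, then lower the blue panel over the same posts until it rests level on the red panel's turned-up ends, and let go. Set both down gently, without dropping them, and leave the yellow panel where it lies.

Things in the scene. Friction and masses are not known exactly. Their poses are not given: they have to be found in the camera images.
- stand: Drying stand, fixed: dark steel base 170 (x) by 120 (y) by 8 mm thick with four steel posts, 10 mm thick, at x = +-50 mm, y = +-32 mm. Posts straight to 62 mm above the bench tapering to 3 mm tips 78 mm above it. The origin is the centre of the base's underside, on the bench; x along its long side, z up. It fits either way round.
- red_grip (a point): Red panel, goes on first: plate 150 x 104 x 8 mm, short ends turned up (6 mm walls, 46 mm high over the underside). Black grip block mid-top: 50 (x) x 24 (y) x 36 mm tall. Four 22 mm holes at x +-50, y +-32. Point: in the block, over the plate's centre, 34 mm over the underside, 10 below the block's top. x: long side, z up. 0.3 kg, flat on the bench. Home: point 42 mm over the bench.
- blue_grip (a point): Blue panel, goes on second: flat plate 168 x 104 x 8 mm. Black grip block mid-top: 50 (x) x 24 (y) x 36 mm tall. Four 22 mm holes at x +-50, y +-32. Point: in the block, over the plate's centre, 34 mm over the underside, 10 below the block's top. x: long side, z up. 0.3 kg, flat on the bench. Home: point 88 mm over the bench.
- yellow_grip (a point): Yellow panel, not wanted: same shape and size as the blue one, the point likewise in its grip block, 34 mm over its underside.
There are look-alikes about, which are no part of the job. There is more than one size of the part that bears red_grip; the job needs the largest. Leave any pink look-alike of the stand alone.

How it is judged:
By the outcome, as a careful person would: the job done as asked, in the order asked, and still so for the second after the job is handed in, with the robot touching nothing.
It also fails if it takes over 67 s, if anything falls off the work surface, if the arm or the gripper's body presses on something with over 40 N, if the wrist force passes 120 N, or if a joint passes its speed limit or range.

ROBOT

A 6-joint arm with a two-finger parallel gripper is mounted at the origin on the work surface. World frame = base frame: x ahead of the robot, y to its left, z up, the work surface at z = 0. Lengths are in m, angles in degrees, forces in N, time in s.
With the tool pointing down it reaches from about 0.25 to 0.725 m from the base axis. Payload 9.7 kg.
Tool frame: the origin (TCP) lies between the finger pads; the fingertips stand 11 mm ahead of it and the grasp point (between the pads) lies 8 mm behind it; z points along the fingers, y is the line along which they close (so a half turn about z gives the same grasp; the last joint's range is limited). The gripper opens to 85 mm and grips with 20 to 120 N. Pads are 22 mm wide; open, the fingers measure 114 mm over their backs; the gripper's body (76 mm by 85 mm) begins 54 mm behind the grasp point. The pads swing forward as they close: fully open they stand 13 mm farther back than shut.
Start: joints at [73.109, 4.979, 10.078, 95.1, 0, 90], TCP at [0.16, 0.526, 0.242] pointing down, gripper open.
Joint ranges: [-179.16, 179.16], [-48.56, 103.87], [-65.8, 70.77], [-126.05, 130.52], [-82.76, 87.17], [-180, 180]. Speed limits (degrees/s): [127.2, 127.2, 147.25, 180, 180, 180].

INTERFACE

Orientations are given as [roll, pitch, yaw] about the fixed x, y, z axes, in that order (R = Rz(yaw) Ry(pitch) Rx(roll)).
In Python, from workcell import monitor, cams, ticket gives the robot as it stands.
- The arm moves only by the tool carry_out, never from a script. Its argument "plan" is a list of rows, each an object with "travel": the shift along the world's x, y, z as a fraction of full scale, a list of three; "angular": the turn, a rotation vector about the world's x, y, z as a fraction of full scale, a list of three; "grip": the gripper's target within -1 to 1 (fully open at 1, half-way at 0, shut at -1). In form: [{"travel": [x, y, z], "angular": [ax, ay, az], "grip": grip}, ...]. A call has 1 to 8 rows; each row is the pose to reach, as a shift and turn from the pose commanded when the call began; what a row does not reach only later rows make up. Full scale, the value 1, is 300 mm for a shift and 0.5 rad for a turn. A row lasts 1/12 s, in which the tool goes at most 41.7 mm and 7.16 degrees, less where a joint would pass 70% of its speed; a pose out of reach is approached as far as the arm can. A call with a number of a shift or a turn outside -1 to 1 is refused whole. A call with a gripper value outside its range is refused whole. The fingers move at their own pace and stop on an object; "grip_force" is the grip in N (left out, the last holds). Time passes only in rows, so rows that repeat a pose let the fingers close. It gives the time, the measured TCP pose, the force, the opening and the grip force at its end, in the units of the state.
- monitor.get_obs(): the state, without advancing time (a new reading comes with each control period).
- cams.camera(name): name is "side" or "top" or "wrist"; returns a dict with "frame" (480x640x3 uint8, red, green, blue), "mtx" (3x3 intrinsics, pixels), "view" (4x4, takes a point from world to camera coordinates); the wrist camera has in their place "T_tool_cam" (4x4, takes a point from camera to tool coordinates, whose origin is the TCP and whose axes are the flange's). Camera axes: x right, y up, looking along -z (the intrinsics and any distortion apply to the point x, -y, -z); pixel columns grow to the right and rows downward; lengths in m; the calibration is good to about 2 mm. A picture is of the moment at which its call begins: read the wrist's pose just before it. There is no depth.
- ticket.job_done(): hands the job in; it is judged then, once.
The state is a dict: "time": time; "q": joint angles; "qd": joint speeds; "joint_efforts": joint torques, N m; "ee_pos": TCP position; "tcp_rot": TCP orientation; "wrist_force": force on the tool from outside, world axes, zero at the start; "torque": the same for the moment, N m; "opening": finger opening in m; "grasp_force": force on a finger pad.
Only numpy, scipy, OpenCV 4.12 (cv2) and the standard library are available. Lean on these libraries where they do the work, as an engineer would, in place of code of your own. Each camera call takes 0.05 s, during which the arm holds its last target. There are 200 camera calls.

## Working session

There is one attempt and no reset: what is moved stays moved. The work goes in short steps, Python scripts to look and compute and a tool call to move; the robot and the scene stay as the last step left them, time stands still between calls to the robot, and variables do not carry over. Pictures are saved under pics/ and viewed, at most 10 in all, crops included, and the job is handed in when it is done.

Besides the shell and the picture viewer there is one more tool, called after ">>>" in YAML: its name, and indented under it one key for each argument. carry_out: Moves the arm, as the interface text tells. Its arguments: {"type":"object","properties":{"plan":{"type":"array","items":{"type":"object","properties":{"travel":{"type":"array","items":{"type":"number"}},"angular":{"type":"array","items":{"type":"number"}},"grip":{"type":"number"}}}},"grip_force":{"type":"number"}},"required":["plan"]}

```bash
ls; mkdir -p pics
python3 - <<'E'
from workcell import monitor, cams
import cv2,numpy as np,pickle
o=monitor.get_obs();print(o)
d={}
for n in("top","side","wrist"):
    c=cams.camera(n);d[n]=c
    cv2.imwrite(f"pics/{n}0.png",c["frame"][:,:,::-1]); print(n,c["mtx"],c.get("view",c.get("T_tool_cam")),[k for k in c])
d['obs']=o;pickle.dump(d,open("d0.pkl","wb"))
E
```

```text
pics
{'time': 0.0, 'q': array([ 7.31088755e+01,  5.01074702e+00,  1.00346347e+01,  9.50992184e+01,
       -1.02906986e-03,  8.99996757e+01]), 'qd': array([-0.0919844 ,  0.113211  ,  0.00239028,  0.00669295,  0.02578393,
       -0.04998185]), 'joint_efforts': array([ 2.08423662e-03, -5.20382416e+01,  4.64810157e+01,  1.62127521e-02,
        2.07078656e-04,  1.29349894e-05]), 'ee_pos': array([0.15974787, 0.52606819, 0.24158806]), 'tcp_rot': array([-1.79924669e+02,  1.02864257e-03,  1.63109201e+02]), 'wrist_force': array([-0.08172964,  0.80278969,  0.22367155]), 'torque': array([-0.00352421,  0.00857502, -0.01167631]), 'grasp_force': 0.0, 'opening': 0.08533785161491794}
top [[577.54138146   0.         321.69317357]
 [  0.         577.54138146 240.95752952]
 [  0.           0.           1.        ]] [[ 0.01860029 -0.99955344  0.02338713 -0.02502844]
 [ 0.99645476  0.02045203  0.08160659 -0.49667696]
 [-0.08204846  0.02178632  0.99639019 -1.46309007]
 [ 0.          0.          0.          1.        ]] ['frame', 'mtx', 'view']
side [[473.00092382   0.         316.11200199]
 [  0.         473.00092382 242.97578126]
 [  0.           0.           1.        ]] [[ 9.70593072e-01 -2.40726004e-01  2.82772626e-04 -4.68245871e-01]
 [ 1.87829474e-01  7.58051032e-01  6.24562825e-01 -1.47332791e-01]
 [-1.50562869e-01 -6.06143237e-01  7.80974518e-01 -1.25386051e+00]
 [ 0.00000000e+00  0.00000000e+00  0.00000000e+00  1.00000000e+00]] ['frame', 'mtx', 'view']
wrist [[336.68815016   0.         318.96571849]
 [  0.         336.68815016 237.48818681]
 [  0.           0.           1.        ]] [[-2.48785643e-04  9.65040067e-01  2.62102283e-01  6.75378516e-02]
 [ 9.99999963e-01  2.68961344e-04 -4.11016601e-05 -5.11995120e-04]
 [-1.10160131e-04  2.62102263e-01 -9.65040098e-01 -1.30022063e-01]
 [ 0.00000000e+00  0.00000000e+00  0.00000000e+00  1.00000000e+00]] ['frame', 'mtx', 'T_tool_cam']
```

View pics/top0.png

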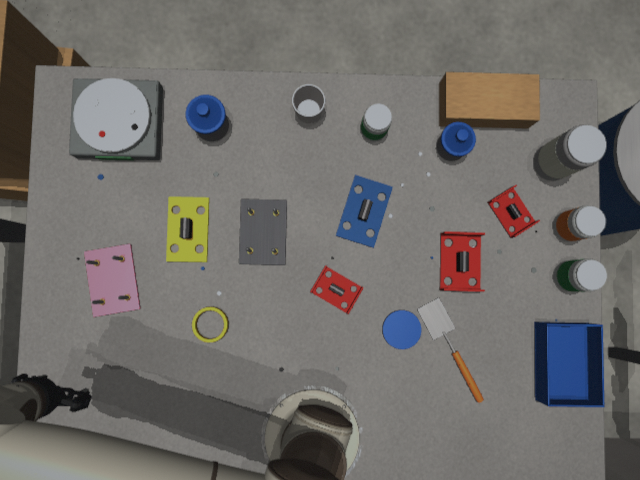

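View pics/side0.png

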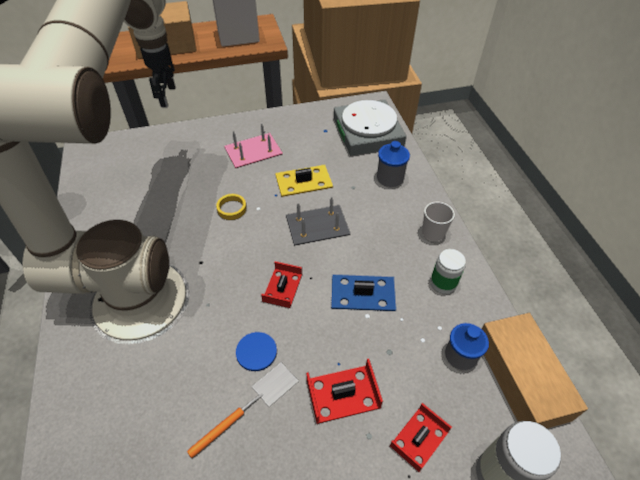

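Candidates in the top view:
- **Red panels:** largest at (461,262), which I choose by size. The smaller look-alikes are at (336,290) and (513,211).
- **Stand:** grey at (263,231). The pink look-alike is at (112,280).
- **Blue panel:** (365,211). Other blue things are the disc at (402,329), a tray at (568,363) and jar lids.
- **Yellow panel:** (187,229), to be left alone.

In the side view, red is at (343,388), the stand at (318,223) and blue at (363,292).

```bash
cat > h.py <<'E'
import numpy as np,cv2,pickle
from scipy.spatial.transform import Rotation as Ro
def camray(c,uv,view=None):
    V=c["view"] if view is None else view
    R,t=V[:3,:3],V[:3,3]; K=c["mtx"]
    p=np.array([(uv[0]-K[0,2])/K[0,0],-(uv[1]-K[1,2])/K[1,1],-1.])
    d=R.T@p; return -R.T@t,d/np.linalg.norm(d)
def plane(c,uv,z,view=None):
    o,d=camray(c,uv,view); return o+d*(z-o[2])/d[2]
def tri(rays):
    A=sum(np.eye(3)-np.outer(d,d) for o,d in rays);b=sum((np.eye(3)-np.outer(d,d))@o for o,d in rays)
    X=np.linalg.solve(A,b);return X,[np.linalg.norm((np.eye(3)-np.outer(d,d))@(X-o)) for o,d in rays]
def wview(c,obs):
    T=np.eye(4);T[:3,:3]=Ro.from_euler('xyz',obs["tcp_rot"],degrees=True).as_matrix();T[:3,3]=obs["ee_pos"]
    return np.linalg.inv(T@c["T_tool_cam"])
def mask(f,name):
    h=cv2.cvtColor(f,cv2.COLOR_RGB2HSV);H,S,V=cv2.split(h)
    if name=="red":m=((H<8)|(H>172))&(S>150)&(V>60)
    if name=="blue":m=(H>100)&(H<120)&(S>120)&(V>60)
    if name=="yellow":m=(H>22)&(H<35)&(S>150)&(V>80)
    return m.astype(np.uint8)*255
def panel(f,name,near):
    """outer contour area, minAreaRect, hole contours (cx,cy,area), biggest last"""
    cs,hi=cv2.findContours(mask(f,name),cv2.RETR_CCOMP,cv2.CHAIN_APPROX_NONE)
    best=min((i for i in range(len(cs)) if hi[0][i][3]<0 and cv2.contourArea(cs[i])>300),key=lambda i:np.hypot(*(np.array(cv2.minAreaRect(cs[i])[0])-near)))
    hs=[]
    for i in range(len(cs)):
        if hi[0][i][3]==best and cv2.contourArea(cs[i])>8:
            M=cv2.moments(cs[i]);hs.append((M["m10"]/M["m00"],M["m01"]/M["m00"],M["m00"]))
    return cs[best],cv2.minAreaRect(cs[best]),sorted(hs,key=lambda a:a[2])
E
python3 - <<'E'
from h import *
np.set_printoptions(precision=4,suppress=True)
d=pickle.load(open("d0.pkl","rb"))
for nm,nears in {"red":((461,262),(343,388)),"blue":((365,211),(363,292)),"yellow":((187,229),(304,180))}.items():
    r={}
    for cn,n in zip(("top","side"),nears):
        c=d[cn];ct,rect,hs=panel(c["frame"],nm,n)
        print(nm,cn,cv2.contourArea(ct),np.array(rect[0]),rect[1],rect[2],"holes",np.array(hs).round(1).tolist())
        r[cn]=[plane(c,h[:2],.008) for h in hs if len(hs)<=4 or h is not hs[-1]]
        print("  holes on z=.008:",np.array(r[cn]).round(4).tolist())
c0=d["top"];c1=d["side"]
for n,uvs in {"top":(263,231),"side":(318,223)}.items():
    f=d[n]["frame"];x,y=uvs;print(n,f[y,x],f[y+6,x+6],f[y, x-60])
a=d["top"]["frame"][190:280,225:300];b=d["side"]["frame"][185:250,280:355]
cv2.imwrite("pics/stand0.png",np.hstack([cv2.resize(a,(400,480),interpolation=cv2.INTER_CUBIC)[:,:,::-1],cv2.resize(b,(400,480),interpolation=cv2.INTER_CUBIC)[:,:,::-1]]))
E
```

```text
red top 2177.0 [461.9457 261.0956] (43.116172790527344, 58.289276123046875) 1.005086064338684 holes [[475.0, 235.0, 14.0], [447.5, 280.8, 70.5], [472.1, 281.5, 71.0], [472.4, 243.0, 72.5], [447.9, 242.2, 73.5], [462.5, 261.3, 266.5]]
  holes on z=.008: [[0.5219, -0.4153, 0.008], [0.4014, -0.3433, 0.008], [0.4008, -0.4073, 0.008], [0.5008, -0.4085, 0.008], [0.5015, -0.3443, 0.008]]
red side 2938.5 [344.1246 390.5295] (51.13302993774414, 68.36824035644531) 76.75948333740234 holes [[359.4, 375.6, 75.5], [318.1, 385.0, 81.0], [367.6, 401.8, 85.5], [324.7, 411.9, 87.5], [343.0, 389.5, 368.5]]
  holes on z=.008: [[0.5011, -0.3477, 0.008], [0.4013, -0.3466, 0.008], [0.5007, -0.4117, 0.008], [0.4005, -0.4104, 0.008]]
blue top 2380.0 [363.9662 211.0347] (39.286529541015625, 63.2396125793457) 17.650123596191406 holes [[346.7, 225.2, 74.5], [381.2, 196.8, 75.5], [370.0, 232.8, 78.0], [357.9, 189.1, 79.0], [364.8, 209.5, 232.0]]
  holes on z=.008: [[0.5405, -0.0798, 0.008], [0.6172, -0.169, 0.008], [0.5219, -0.1407, 0.008], [0.6359, -0.1078, 0.008]]
blue side 1989.0 [363.542  292.4711] (64.13027
[... 308 characters left out ...]
[187.6242 229.0223] (40.08158874511719, 63.45953369140625) 2.0454084873199463 holes [[175.9, 209.7, 74.5], [174.7, 248.0, 78.0], [200.8, 210.1, 78.5], [199.5, 248.6, 80.5], [186.0, 228.2, 301.5]]
  holes on z=.008: [[0.5715, 0.3632, 0.008], [0.4722, 0.3624, 0.008], [0.5717, 0.299, 0.008], [0.4718, 0.2988, 0.008]]
yellow side 877.0 [303.46 179.78] (23.344552993774414, 53.03954315185547) 79.69515228271484 holes [[315.8, 170.5, 30.0], [286.2, 175.8, 31.5], [320.6, 184.0, 35.0], [290.3, 189.2, 35.5]]
  holes on z=.008: [[0.5706, 0.36, 0.008], [0.4715, 0.3588, 0.008], [0.5705, 0.2952, 0.008], [0.4716, 0.2956, 0.008]]
top [89 90 93] [90 91 93] [165 170  62]
side [93 93 95] [89 88 91] [167 163 158]
```

View pics/stand0.png

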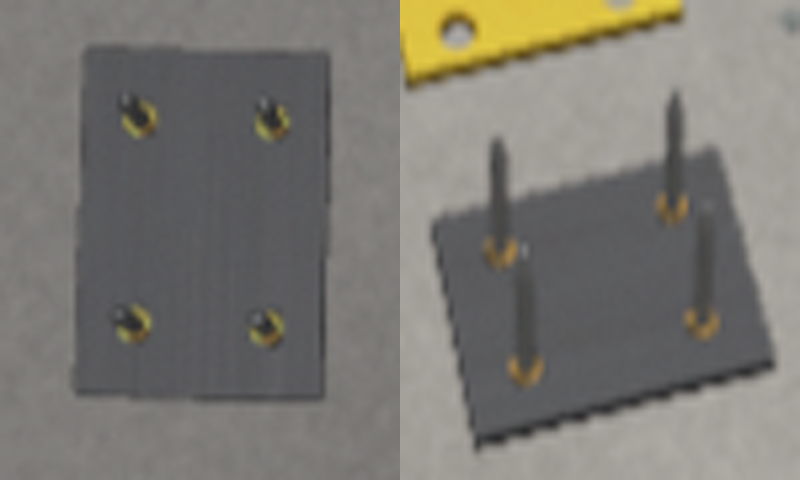

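The crop shows the stand with four posts. Tips are near crop (126,98), (265,103), (117,312) and (260,316) in the top half, and (498,138), (676,92), (523,245) and (708,205) in the side half. The large red panel's 100 x 64 hole pattern matches the description. Next I triangulate hole heights and tips.

Run:
```python
from h import *
np.set_printoptions(precision=4,suppress=True)
d=pickle.load(open("d0.pkl","rb"));T,S=d["top"],d["side"]
def t2(a,b): 
    X,r=tri([camray(T,a),camray(S,b)]);print("  ",X,"res",r[0].round(4));return X
def pose(P): # order: --,+-,-+,++  (x sign, y sign)
    P=np.array(P);c=P.mean(0);v=(P[1]-P[0])+(P[3]-P[2]);print("  centre",c,"yaw",np.degrees(np.arctan2(v[1],v[0])))
for nm,nears in {"red":((461,262),(343,388)),"blue":((365,211),(363,292))}.items():
    R=[]
    for c,n in zip((T,S),nears):
        _,_,hs=panel(c["frame"],nm,n);hs=[h for h in hs if 30<h[2]<120]
        W=[plane(c,h[:2],.008) for h in hs];R.append((hs,W))
    P=[]
    cen=np.mean(R[0][1],0)
    for h,w in zip(*R[0]):
        j=np.argmin([np.linalg.norm(w-q) for q in R[1][1]]);P.append(t2(h[:2],R[1][0][j][:2]))
    u=np.array([1,0,0]) if nm=="red" else np.array([.96,-.28,0])
    v=np.array([-u[1],u[0],0]);key=lambda p:((p-cen)@v>0,(p-cen)@u>0)
    print(nm);pose(sorted(P,key=key))
    # block
tt=[(260,316),(265,103),(117,312),(126,98)];st=[(523,245),(708,205),(498,138),(676,92)]
tp=lambda p:(225+p[0]/5.333,190+p[1]/5.333);sp=lambda p:(280+p[0]/5.333,185+p[1]/7.385)
print("tips");pose([t2(tp(a),sp(b)) for a,b in zip(tt,st)])
print("corners");tc=[(323,400),(330,50),(75,394),(83,47)];sc=[(478,448),(775,365),(432,216),(715,150)]
pose([t2(tp(a),sp(b)) for a,b in zip(tc,sc)])
print("post bases top z=.008");
```

```text
[ 0.4016 -0.3446  0.0029] res 0.0001
   [ 0.4009 -0.4087  0.0029] res 0.0001
   [ 0.5015 -0.41    0.0028] res 0.0002
   [ 0.502  -0.3456  0.0027] res 0.0001
red
  centre [ 0.4515 -0.3772  0.0028] yaw -0.6610886701382483
   [ 0.5408 -0.0801  0.003 ] res 0.0002
   [ 0.6183 -0.1696  0.003 ] res 0.0003
   [ 0.5225 -0.1413  0.0026] res 0.0001
   [ 0.6369 -0.1083  0.0029] res 0.0001
blue
  centre [ 0.5796 -0.1248  0.0029] yaw -16.40554015300057
tips
   [0.5634 0.0614 0.1149] res 0.1043
   [0.6603 0.0581 0.1125] res 0.1053
   [0.5678 0.1248 0.1076] res 0.1081
   [0.6642 0.1206 0.1101] res 0.1081
  centre [0.6139 0.0912 0.1113] yaw -2.1887616685630014
corners
   [0.5328 0.0331 0.0423] res 0.1085
   [0.6967 0.0297 0.0433] res 0.1068
   [0.5376 0.147  0.0518] res 0.1135
   [0.701  0.1448 0.0457] res 0.1133
  centre [0.617  0.0887 0.0458] yaw -0.973938739377059
post bases top z=.008
```

Run:
```python
from h import *
np.set_printoptions(precision=4,suppress=True)
d=pickle.load(open("d0.pkl","rb"));T,S=d["top"],d["side"]
def pose(P):
    P=np.array(P);c=P.mean(0);v=(P[1]-P[0])+(P[3]-P[2]);print(P,"centre",c,"yaw",np.degrees(np.arctan2(v[1],v[0])))
tp=lambda p:(225+p[0]/5.333,190+p[1]/5.333);sp=lambda p:(280+(p[0]-400)/5.333,185+p[1]/7.385)
def t2(a,b):
    X,r=tri([camray(T,tp(a)),camray(S,sp(b))]);print(r[0]);return X
tt=[(260,316),(265,103),(117,312),(126,98)];st=[(523,245),(708,205),(498,138),(676,92)]
pose([t2(a,b) for a,b in zip(tt,st)])
tc=[(323,400),(330,50),(75,394),(83,47)];sc=[(478,448),(775,365),(432,216),(715,150)]
pose([t2(a,b) for a,b in zip(tc,sc)])
pose([plane(T,tp(a),.008) for a in tc]);pose([plane(S,sp(a),.004) for a in sc])
```

```text
0.0005514055660512947
0.0012925930899675127
0.0005470012299082831
0.0006189667759736563
[[0.4698 0.1034 0.0802]
 [0.5701 0.1037 0.0757]
 [0.471  0.1702 0.0702]
 [0.5708 0.1686 0.0729]] centre [0.5204 0.1365 0.0747] yaw -0.357708897198346
0.0015463516547770256
0.0003382097868979143
0.0011883497771680914
1.1090547133280352e-05
[[ 0.4359  0.0766 -0.0008]
 [ 0.6057  0.0774  0.0001]
 [ 0.4358  0.1961  0.006 ]
 [ 0.6048  0.1982  0.0002]] centre [0.5205 0.1371 0.0014] yaw 0.49439944863160157
[[0.434  0.0764 0.008 ]
 [0.6048 0.077  0.008 ]
 [0.4346 0.196  0.008 ]
 [0.6036 0.1972 0.008 ]] centre [0.5192 0.1367 0.008 ] yaw 0.3145624825701281
[[0.4368 0.0726 0.004 ]
 [0.6042 0.0744 0.004 ]
 [0.4373 0.1978 0.004 ]
 [0.6037 0.1948 0.004 ]] centre [0.5205 0.1349 0.004 ] yaw -0.20859070840377283
```

>>> carry_out:
  plan:
    - {"travel": [0.1,0,0.1],"angular": [0,0,0.2],"grip": 1}
    - {"travel": [0.1,0,0.1],"angular": [0,0,0.2],"grip": 1}

```text
time: 0.32
ee_pos: [0.1922, 0.5263, 0.2749]
tcp_rot: [179.9, 0.1, 169.2]
wrist_force: [0.7, 1.7, 1.2]
opening: 0.0856
grasp_force: 0.0
```

Run:
```python
from workcell import monitor
o=monitor.get_obs();print(o['q'],o['tcp_rot'],o['ee_pos'])
```

```text
[ 6.99710551e+01  7.16106720e+00  1.61104870e+01  9.88099585e+01
 -6.20504733e-02  8.07734533e+01] [1.79872292e+02 8.36085072e-02 1.69197433e+02] [0.19216349 0.52626973 0.2748908 ]
```

>>> carry_out:
  plan:
    - {"travel": [0.5,-1,0],"angular": [0,0,0.35],"grip": 1}
    - {"travel": [0.5,-1,0],"angular": [0,0,0.35],"grip": 1}
    - {"travel": [0.5,-1,0],"angular": [0,0,0.35],"grip": 1}
    - {"travel": [0.5,-1,0],"angular": [0,0,0.35],"grip": 1}
    - {"travel": [0.5,-1,0],"angular": [0,0,0.35],"grip": 1}
    - {"travel": [0.5,-1,0],"angular": [0,0,0.35],"grip": 1}
    - {"travel": [0.5,-1,0],"angular": [0,0,0.35],"grip": 1}
    - {"travel": [0.5,-1,0],"angular": [0,0,0.35],"grip": 1}

```text
time: 0.98
ee_pos: [0.3392, 0.2263, 0.2725]
tcp_rot: [180.0, 0.0, 178.9]
wrist_force: [0.6, 1.2, 0.3]
opening: 0.0854
grasp_force: 0.0
```

>>> carry_out:
  plan:
    - {"travel": [0.3,-1,-0.1],"angular": [0,0,0],"grip": 1}
    - {"travel": [0.3,-1,-0.1],"angular": [0,0,0],"grip": 1}
    - {"travel": [0.3,-1,-0.1],"angular": [0,0,0],"grip": 1}
    - {"travel": [0.3,-1,-0.1],"angular": [0,0,0],"grip": 1}
    - {"travel": [0.3,-1,-0.1],"angular": [0,0,0],"grip": 1}
    - {"travel": [0.3,-1,-0.1],"angular": [0,0,0],"grip": 1}
    - {"travel": [0.3,-1,-0.1],"angular": [0,0,0],"grip": 1}
    - {"travel": [0.3,-1,-0.1],"angular": [0,0,0],"grip": 1}

```text
time: 1.65
ee_pos: [0.4293, -0.0754, 0.2417]
tcp_rot: [-180.0, 0.0, 178.7]
wrist_force: [0.5, 1.2, -0.6]
opening: 0.0855
grasp_force: 0.0
```

>>> carry_out:
  plan:
    - {"travel": [0.07,-1,-0.2],"angular": [0,0,0],"grip": 1}
    - {"travel": [0.07,-1,-0.2],"angular": [0,0,0],"grip": 1}
    - {"travel": [0.07,-1,-0.2],"angular": [0,0,0],"grip": 1}
    - {"travel": [0.07,-1,-0.2],"angular": [0,0,0],"grip": 1}
    - {"travel": [0.07,-1,-0.2],"angular": [0,0,0],"grip": 1}
    - {"travel": [0.07,-1,-0.2],"angular": [0,0,0],"grip": 1}
    - {"travel": [0.07,-1,-0.2],"angular": [0,0,0],"grip": 1}
    - {"travel": [0.07,-1,-0.2],"angular": [0,0,0],"grip": 1}

```text
time: 2.32
ee_pos: [0.4491, -0.3761, 0.1801]
tcp_rot: [180.0, -0.1, 178.7]
wrist_force: [1.6, -1.6, -0.5]
opening: 0.0855
grasp_force: 0.0
```

Run:
```python
from h import *
from workcell import monitor, cams
np.set_printoptions(precision=4,suppress=True)
for i in range(4): cams.camera("wrist")
o=monitor.get_obs();c=cams.camera("wrist");V=wview(c,o);print(o['ee_pos'],o['tcp_rot'],o['qd'].max())
cv2.imwrite("pics/w1.png",c["frame"][:,:,::-1])
pickle.dump((o,c),open("w1.pkl","wb"))
ct,rect,hs=panel(c["frame"],"red",(320,240));print(rect)
for h in hs:
    print(np.round(h,1),plane(c,h[:2],.004,V))
```

```text
[ 0.4497 -0.3717  0.1821] [179.9566  -0.0334 178.8073] 1.5382476610274929
((312.26934814453125, 220.28314208984375), (167.5733642578125, 133.04159545898438), 89.454345703125)
[315.2 296.8   8.5] [ 0.5267 -0.377   0.004 ]
[333.6 292.7  13.5] [ 0.5226 -0.3587  0.004 ]
[281.9 270.6 401. ] [ 0.4983 -0.4088  0.004 ]
[347.3 270.2 403. ] [ 0.4992 -0.3451  0.004 ]
[277.7 166.3 533. ] [ 0.3987 -0.4076  0.004 ]
[348.6 165.5 548. ] [ 0.3994 -0.344   0.004 ]
[ 313.3  226.6 1787. ] [ 0.455  -0.3771  0.004 ]
```

View pics/w1.png

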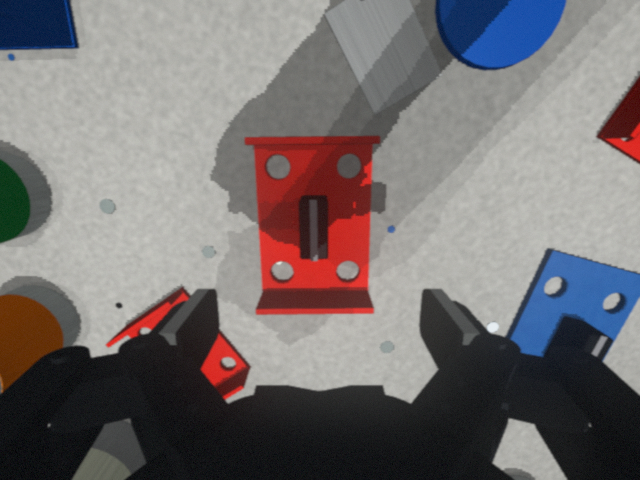

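The wrist view shows the large red panel at (313,225) with four holes and its grip block. Centre is about (0.449,-0.3765), yaw -0.6°. Next I descend onto it.

>>> carry_out:
  plan:
    - {"travel": [-0.003,-0.013,-0.12],"angular": [0,0,0.02],"grip": 1}
    - {"travel": [-0.003,-0.013,-0.24],"angular": [0,0,0.02],"grip": 1}
    - {"travel": [-0.003,-0.013,-0.34],"angular": [0,0,0.02],"grip": 1}
    - {"travel": [-0.003,-0.013,-0.42],"angular": [0,0,0.02],"grip": 1}
    - {"travel": [-0.003,-0.013,-0.48],"angular": [0,0,0.02],"grip": 1}
    - {"travel": [-0.003,-0.013,-0.51],"angular": [0,0,0.02],"grip": 1}
    - {"travel": [-0.003,-0.013,-0.52],"angular": [0,0,0.02],"grip": 1}
    - {"travel": [-0.003,-0.013,-0.52],"angular": [0,0,0.02],"grip": 1}

```text
time: 3.23
ee_pos: [0.4493, -0.3751, 0.0269]
tcp_rot: [-180.0, 0.0, 179.5]
wrist_force: [-0.8, -0.1, 0.7]
opening: 0.0852
grasp_force: 0.0
```

>>> carry_out:
  plan:
    - {"travel": [0,0,0],"angular": [0,0,0],"grip": -0.2}
    - {"travel": [0,0,0],"angular": [0,0,0],"grip": -0.5}
    - {"travel": [0,0,0],"angular": [0,0,0],"grip": -1}
    - {"travel": [0,0,0],"angular": [0,0,0],"grip": -1}
    - {"travel": [0,0,0],"angular": [0,0,0],"grip": -1}
    - {"travel": [0,0,0],"angular": [0,0,0],"grip": -1}
    - {"travel": [0,0,0],"angular": [0,0,0],"grip": -1}
    - {"travel": [0,0,0],"angular": [0,0,0],"grip": -1}
  grip_force: 60

```text
time: 3.9
ee_pos: [0.4492, -0.3761, 0.027]
tcp_rot: [-180.0, 0.0, 179.4]
wrist_force: [-1.1, 0.4, 5.8]
opening: 0.0228
grasp_force: 61.0
```

>>> carry_out:
  plan:
    - {"travel": [0,0,0.03],"angular": [0,0,0],"grip": -1}
    - {"travel": [0,0,0.09],"angular": [0,0,0],"grip": -1}
    - {"travel": [0,0,0.16],"angular": [0,0,0],"grip": -1}
    - {"travel": [0,0,0.24],"angular": [0,0,0],"grip": -1}
    - {"travel": [0,0,0.32],"angular": [0,0,0],"grip": -1}
    - {"travel": [0,0,0.4],"angular": [0,0,0],"grip": -1}
    - {"travel": [0,0,0.47],"angular": [0,0,0],"grip": -1}
    - {"travel": [0,0,0.51],"angular": [0,0,0],"grip": -1}

```text
time: 4.57
ee_pos: [0.4492, -0.3759, 0.1819]
tcp_rot: [-179.9, 0.1, 179.4]
wrist_force: [0.2, -0.3, -3.6]
opening: 0.023
grasp_force: 60.0
```

>>> carry_out:
  plan:
    - {"travel": [0.02,0.05,0],"angular": [0,0,0],"grip": -1}
    - {"travel": [0.03,0.15,0],"angular": [0,0,0],"grip": -1}
    - {"travel": [0.05,0.26,0],"angular": [0,0,0],"grip": -1}
    - {"travel": [0.07,0.37,0],"angular": [0,0,0],"grip": -1}
    - {"travel": [0.09,0.48,0],"angular": [0,0,0],"grip": -1}
    - {"travel": [0.11,0.59,0],"angular": [0,0,0],"grip": -1}
    - {"travel": [0.12,0.68,0],"angular": [0,0,0],"grip": -1}
    - {"travel": [0.12,0.74,0],"angular": [0,0,0],"grip": -1}

```text
time: 5.23
ee_pos: [0.4848, -0.1513, 0.1787]
tcp_rot: [179.9, -0.1, 179.5]
wrist_force: [0.7, 0.0, -3.1]
opening: 0.0232
grasp_force: 59.9
```

>>> carry_out:
  plan:
    - {"travel": [0.02,0.1,0],"angular": [0,0,0.02],"grip": -1}
    - {"travel": [0.04,0.22,0],"angular": [0,0,0.02],"grip": -1}
    - {"travel": [0.06,0.36,0],"angular": [0,0,0.02],"grip": -1}
    - {"travel": [0.08,0.5,0],"angular": [0,0,0.02],"grip": -1}
    - {"travel": [0.1,0.65,0],"angular": [0,0,0.02],"grip": -1}
    - {"travel": [0.115,0.8,0],"angular": [0,0,0.02],"grip": -1}
    - {"travel": [0.115,0.92,0],"angular": [0,0,0.02],"grip": -1}
    - {"travel": [0.115,0.97,0],"angular": [0,0,0.02],"grip": -1}

```text
time: 5.9
ee_pos: [0.5188, 0.1414, 0.1784]
tcp_rot: [179.9, -0.1, -179.8]
wrist_force: [0.4, 0.1, -2.9]
opening: 0.0231
grasp_force: 60.0
```

Run:
```python
from h import *
from workcell import monitor, cams
np.set_printoptions(precision=4,suppress=True)
for i in range(3): cams.camera("wrist")
o=monitor.get_obs();print(o['ee_pos'],o['tcp_rot'],o['wrist_force'],o['torque'])
d={n:cams.camera(n) for n in("top","side","wrist")};d['obs']=o;pickle.dump(d,open("d2.pkl","wb"))
w=d["wrist"]["frame"][:,:,::-1];s=cv2.resize(d["side"]["frame"][130:260,240:400],(800,600)[:2] and (400,325),interpolation=cv2.INTER_CUBIC)[:,:,::-1]
t=cv2.resize(d["top"]["frame"][170:300,200:330],(400,400),interpolation=cv2.INTER_CUBIC)[:,:,::-1]
im=np.zeros((600,800,3),np.uint8);im[:300,:400]=cv2.resize(w,(400,300));im[:325,400:]=s;im[200+125:,:275]=cv2.resize(t,(275,275));cv2.imwrite("pics/a2.png",im)
```

```text
[0.5189 0.1386 0.1784] [-179.9686   -0.1054 -179.818 ] [-0.603  -0.3696 -3.2003] [ 0.0346  0.037  -0.0042]
```

View pics/a2.png

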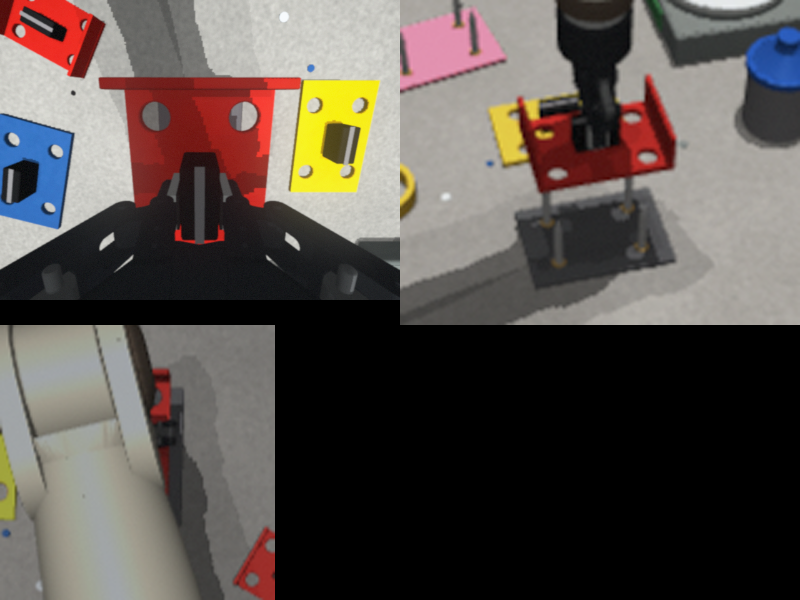

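The wrist part shows the red panel in the fingers with its far holes at about (157,115) and (243,115). The side part shows the panel hovering over the posts with all four holes visible. Now I measure the offset between holes and posts in the side camera.

Run:
```python
from h import *
np.set_printoptions(precision=4,suppress=True)
d=pickle.load(open("d2.pkl","rb"));o=d['obs']
_,r,hs=panel(d["side"]["frame"],"red",(475-0-0-0 if 0 else 320,185));print(r)
zb=o['ee_pos'][2]-.026
for h in hs: print("side",np.round(h,1),plane(d["side"],h[:2],zb+.004))
W=d["wrist"];V=wview(W,o)
_,r,hs=panel(W["frame"],"red",(320,230));print(r)
for h in hs: print("wrist",np.round(h,1),plane(W,h[:2],zb+.004,V))
# posts/ base in the side view at z: known
S=pickle.load(open("d0.pkl","rb"))["side"]
sp=lambda p:(280+(p[0]-400)/5.333,185+p[1]/7.385)
P=np.array([plane(S,sp(p),.077) for p in [(523,245),(708,205),(498,138),(676,92)]]);print("tips side",P,P.mean(0))
```

```text
((318.6199951171875, 182.66000366210938), (38.192039489746094, 59.30052185058594), 79.69515228271484)
side [297.2 183.3  41.5] [0.4699 0.166  0.1564]
side [338.6 192.8  43.5] [0.5708 0.1034 0.1564]
side [302.4 199.1  45. ] [0.4705 0.1039 0.1564]
((319.0068054199219, 227.64004516601562), (321.03594970703125, 207.73739624023438), 0.2864765226840973)
wrist [ 249.2  185.8 1819. ] [0.4686 0.107  0.1564]
wrist [ 389.2  185.8 1845. ] [0.4684 0.1699 0.1564]
tips side [[0.471  0.1061 0.077 ]
 [0.5711 0.1025 0.077 ]
 [0.4704 0.1638 0.077 ]
 [0.5703 0.1647 0.077 ]] [0.5207 0.1343 0.077 ]
```

>>> carry_out:
  plan:
    - {"travel": [0,-0.001,-0.03],"angular": [0,0,0],"grip": -1}
    - {"travel": [0,-0.001,-0.08],"angular": [0,0,0],"grip": -1}
    - {"travel": [0,-0.001,-0.13],"angular": [0,0,0],"grip": -1}
    - {"travel": [0,-0.001,-0.18],"angular": [0,0,0],"grip": -1}
    - {"travel": [0,-0.001,-0.23],"angular": [0,0,0],"grip": -1}
    - {"travel": [0,-0.001,-0.27],"angular": [0,0,0],"grip": -1}
    - {"travel": [0,-0.001,-0.3],"angular": [0,0,0],"grip": -1}
    - {"travel": [0,-0.001,-0.32],"angular": [0,0,0],"grip": -1}

```text
time: 6.87
ee_pos: [0.5191, 0.1363, 0.0819]
tcp_rot: [-180.0, -0.1, 180.0]
wrist_force: [-0.2, -0.5, -2.9]
opening: 0.0229
grasp_force: 60.1
```

>>> carry_out:
  plan:
    - {"travel": [0,0,-0.03],"angular": [0,0,0],"grip": -1}
    - {"travel": [0,0,-0.06],"angular": [0,0,0],"grip": -1}
    - {"travel": [0,0,-0.09],"angular": [0,0,0],"grip": -1}
    - {"travel": [0,0,-0.115],"angular": [0,0,0],"grip": -1}
    - {"travel": [0,0,-0.135],"angular": [0,0,0],"grip": -1}
    - {"travel": [0,0,-0.147],"angular": [0,0,0],"grip": -1}
    - {"travel": [0,0,-0.15],"angular": [0,0,0],"grip": -1}
    - {"travel": [0,0,-0.15],"angular": [0,0,0],"grip": -1}

```text
time: 7.53
ee_pos: [0.5194, 0.137, 0.0381]
tcp_rot: [-180.0, -0.0, -180.0]
wrist_force: [0.2, -0.7, -3.4]
opening: 0.0233
grasp_force: 60.1
```

>>> carry_out:
  plan:
    - {"travel": [0,0,-0.003],"angular": [0,0,0],"grip": -1}
    - {"travel": [0,0,-0.006],"angular": [0,0,0],"grip": -1}
    - {"travel": [0,0,-0.009],"angular": [0,0,0],"grip": -1}
    - {"travel": [0,0,-0.009],"angular": [0,0,0],"grip": -1}

```text
time: 7.87
ee_pos: [0.5195, 0.137, 0.0356]
tcp_rot: [180.0, 0.0, -180.0]
wrist_force: [0.3, -0.2, -2.5]
opening: 0.0228
grasp_force: 60.1
```

>>> carry_out:
  plan:
    - {"travel": [0,0,-0.002],"angular": [0,0,0],"grip": -1}
    - {"travel": [0,0,-0.003],"angular": [0,0,0],"grip": -1}
    - {"travel": [0,0,-0.003],"angular": [0,0,0],"grip": -1}

```text
time: 8.12
ee_pos: [0.5196, 0.137, 0.035]
tcp_rot: [180.0, 0.0, -180.0]
wrist_force: [-1.6, 0.2, 0.1]
opening: 0.0231
grasp_force: 60.5
```

>>> carry_out:
  plan:
    - {"travel": [0,0,-0.002],"angular": [0,0,0],"grip": -1}
    - {"travel": [0,0,-0.002],"angular": [0,0,0],"grip": -1}
    - {"travel": [0,0,-0.002],"angular": [0,0,0],"grip": -0.3}
    - {"travel": [0,0,-0.002],"angular": [0,0,0],"grip": 0}
    - {"travel": [0,0,-0.002],"angular": [0,0,0],"grip": 0.3}
    - {"travel": [0,0,-0.002],"angular": [0,0,0],"grip": 0.3}
    - {"travel": [0,0,-0.002],"angular": [0,0,0],"grip": 0.3}
    - {"travel": [0,0,-0.002],"angular": [0,0,0],"grip": 0.3}

```text
time: 8.78
ee_pos: [0.5195, 0.1369, 0.034]
tcp_rot: [-180.0, -0.0, -180.0]
wrist_force: [-0.3, -0.5, -0.3]
opening: 0.0555
grasp_force: 0.0
```

>>> carry_out:
  plan:
    - {"travel": [0,0,0.05],"angular": [0,0,0],"grip": 0.3}
    - {"travel": [0,0,0.12],"angular": [0,0,0],"grip": 0.3}
    - {"travel": [0,0,0.2],"angular": [0,0,0],"grip": 0.3}
    - {"travel": [0,0,0.28],"angular": [0,0,0],"grip": 0.3}
    - {"travel": [0,0,0.36],"angular": [0,0,0],"grip": 0.5}
    - {"travel": [0,0,0.44],"angular": [0,0,0],"grip": 1}
    - {"travel": [0,0,0.5],"angular": [0,0,0],"grip": 1}
    - {"travel": [0,0,0.5],"angular": [0,0,0],"grip": 1}

```text
time: 9.45
ee_pos: [0.5208, 0.1373, 0.1883]
tcp_rot: [179.9, 0.3, -180.0]
wrist_force: [1.1, 1.0, -0.1]
opening: 0.0851
grasp_force: 0.0
```

Run:
```python
from h import *
from workcell import monitor, cams
np.set_printoptions(precision=4,suppress=True)
for i in range(3): cams.camera("wrist")
o=monitor.get_obs();print(o['ee_pos'],o['tcp_rot'],o['wrist_force'])
d={n:cams.camera(n) for n in("top","side","wrist")};d['obs']=o;pickle.dump(d,open("d3.pkl","wb"))
w=d["wrist"]["frame"];s=cv2.resize(d["side"]["frame"][130:260,240:400],(400,325),interpolation=cv2.INTER_CUBIC)
im=np.zeros((325,800,3),np.uint8);im[:300,:400]=cv2.resize(w,(400,300));im[:325,400:]=s;cv2.imwrite("pics/a3.png",im[:,:,::-1])
```

```text
[0.5194 0.1369 0.1835] [-179.992    -0.0261 -179.994 ] [0.1674 0.6336 0.2671]
```

View pics/a3.png

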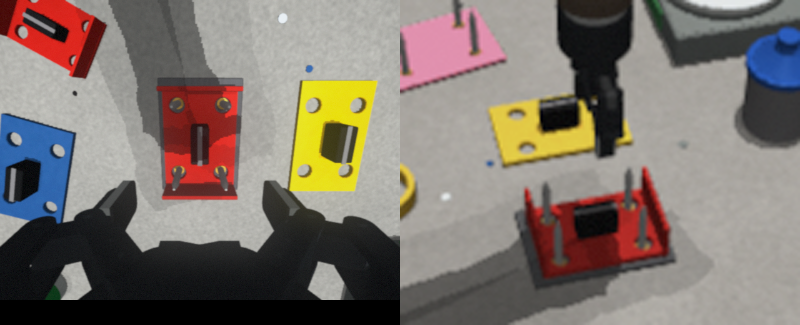

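The red panel lies flat on the base with all four posts through (side part, around (595,235)). Next I go above the blue panel.

>>> carry_out:
  plan:
    - {"travel": [0.195,-0.87,0],"angular": [0,0,-0.57],"grip": 1}
    - {"travel": [0.195,-0.87,0],"angular": [0,0,-0.57],"grip": 1}
    - {"travel": [0.195,-0.87,0],"angular": [0,0,-0.57],"grip": 1}
    - {"travel": [0.195,-0.87,0],"angular": [0,0,-0.57],"grip": 1}
    - {"travel": [0.195,-0.87,0],"angular": [0,0,-0.57],"grip": 1}
    - {"travel": [0.195,-0.87,0],"angular": [0,0,-0.57],"grip": 1}
    - {"travel": [0.195,-0.87,0],"angular": [0,0,-0.57],"grip": 1}
    - {"travel": [0.195,-0.87,0],"angular": [0,0,-0.57],"grip": 1}

```text
time: 10.42
ee_pos: [0.5779, -0.1279, 0.1825]
tcp_rot: [-180.0, -0.1, 163.4]
wrist_force: [1.5, 0.3, -0.8]
opening: 0.085
grasp_force: 0.0
```

Run:
```python
from h import *
from workcell import monitor, cams
np.set_printoptions(precision=4,suppress=True)
for i in range(5): cams.camera("wrist")
o=monitor.get_obs();c=cams.camera("wrist");V=wview(c,o);print(o['ee_pos'],o['tcp_rot'])
ct,rect,hs=panel(c["frame"],"blue",(320,225));print(rect)
for h in hs: print(np.round(h,1),plane(c,h[:2],.004,V))
P=np.array([plane(c,h[:2],.004,V) for h in hs if 250<h[2]<900]);print(len(P),P.mean(0))
# height from this place and the previous wrist place
pickle.dump((o,c),open("w4.pkl","wb"))
d=pickle.load(open("d3.pkl","rb"));T0=pickle.load(open("d0.pkl","rb"))
_,_,ht=panel(T0["side"]["frame"],"blue",(363,292))
for h in hs:
    if 250<h[2]<900:
        w=plane(c,h[:2],.004,V);k=min(ht,key=lambda q:np.linalg.norm(plane(T0["side"],q[:2],.004)-w))
        print("tri",tri([camray(c,h[:2],V),camray(T0["side"],k[:2])])[0])
```

```text
[ 0.5778 -0.123   0.1839] [179.9938  -0.0304 163.7535]
((318.5, 214.5), (175.0, 117.0), 90.0)
[350.1 270.4 405.5] [ 0.6341 -0.1081  0.004 ]
[284.8 269.8 409.5] [ 0.6156 -0.1693  0.004 ]
[283.  165.9 542. ] [ 0.5202 -0.1405  0.004 ]
[353.3 166.4 548. ] [ 0.5384 -0.0797  0.004 ]
[ 317.6  226.  1857. ] [ 0.5824 -0.1261  0.004 ]
4 [ 0.5771 -0.1244  0.004 ]
tri [ 0.6361 -0.108   0.0019]
tri [ 0.6174 -0.1697  0.0025]
tri [ 0.5214 -0.141   0.0025]
tri [ 0.5395 -0.0799  0.0032]
```

>>> carry_out:
  plan:
    - {"travel": [-0.002,-0.004,-0.12],"angular": [0,0,0],"grip": 1}
    - {"travel": [-0.002,-0.004,-0.24],"angular": [0,0,0],"grip": 1}
    - {"travel": [-0.002,-0.004,-0.34],"angular": [0,0,0],"grip": 1}
    - {"travel": [-0.002,-0.004,-0.42],"angular": [0,0,0],"grip": 1}
    - {"travel": [-0.002,-0.004,-0.48],"angular": [0,0,0],"grip": 1}
    - {"travel": [-0.002,-0.004,-0.51],"angular": [0,0,0],"grip": 1}
    - {"travel": [-0.002,-0.004,-0.523],"angular": [0,0,0],"grip": 1}
    - {"travel": [-0.002,-0.004,-0.523],"angular": [0,0,0],"grip": 1}

```text
time: 11.38
ee_pos: [0.5773, -0.1247, 0.0271]
tcp_rot: [-180.0, -0.0, 163.7]
wrist_force: [0.1, -0.4, 0.2]
opening: 0.0853
grasp_force: 0.0
```

>>> carry_out:
  plan:
    - {"travel": [0,0,0],"angular": [0,0,0],"grip": -0.2}
    - {"travel": [0,0,0],"angular": [0,0,0],"grip": -0.5}
    - {"travel": [0,0,0],"angular": [0,0,0],"grip": -1}
    - {"travel": [0,0,0],"angular": [0,0,0],"grip": -1}
    - {"travel": [0,0,0],"angular": [0,0,0],"grip": -1}
    - {"travel": [0,0,0],"angular": [0,0,0],"grip": -1}
    - {"travel": [0,0,0],"angular": [0,0,0],"grip": -1}
    - {"travel": [0,0,0],"angular": [0,0,0],"grip": -1}
  grip_force: 60

```text
time: 12.05
ee_pos: [0.5778, -0.1254, 0.0279]
tcp_rot: [180.0, 0.1, 163.7]
wrist_force: [0.9, -0.3, 5.6]
opening: 0.0232
grasp_force: 61.3
```

>>> carry_out:
  plan:
    - {"travel": [0,0,0.03],"angular": [0,0,0],"grip": -1}
    - {"travel": [0,0,0.09],"angular": [0,0,0],"grip": -1}
    - {"travel": [0,0,0.16],"angular": [0,0,0],"grip": -1}
    - {"travel": [0,0,0.24],"angular": [0,0,0],"grip": -1}
    - {"travel": [0,0,0.32],"angular": [0,0,0],"grip": -1}
    - {"travel": [0,0,0.4],"angular": [0,0,0],"grip": -1}
    - {"travel": [0,0,0.47],"angular": [0,0,0],"grip": -1}
    - {"travel": [0,0,0.51],"angular": [0,0,0],"grip": -1}

```text
time: 12.72
ee_pos: [0.5776, -0.1253, 0.1828]
tcp_rot: [180.0, 0.1, 163.7]
wrist_force: [0.8, -0.9, -2.4]
opening: 0.0228
grasp_force: 60.1
```

>>> carry_out:
  plan:
    - {"travel": [-0.02,0.06,0],"angular": [0,0,0.05],"grip": -1}
    - {"travel": [-0.04,0.17,0],"angular": [0,0,0.12],"grip": -1}
    - {"travel": [-0.07,0.29,0],"angular": [0,0,0.21],"grip": -1}
    - {"travel": [-0.1,0.42,0],"angular": [0,0,0.3],"grip": -1}
    - {"travel": [-0.13,0.55,0],"angular": [0,0,0.39],"grip": -1}
    - {"travel": [-0.16,0.68,0],"angular": [0,0,0.48],"grip": -1}
    - {"travel": [-0.18,0.79,0],"angular": [0,0,0.55],"grip": -1}
    - {"travel": [-0.193,0.873,0],"angular": [0,0,0.57],"grip": -1}

```text
time: 13.38
ee_pos: [0.5181, 0.1391, 0.1797]
tcp_rot: [180.0, -0.1, -179.8]
wrist_force: [1.9, 0.4, -4.0]
opening: 0.0233
grasp_force: 60.1
```

Run:
```python
from h import *
from workcell import monitor, cams
np.set_printoptions(precision=4,suppress=True)
for i in range(4): cams.camera("wrist")
o=monitor.get_obs();print(o['ee_pos'],o['tcp_rot'],o['wrist_force'],o['torque'])
d={n:cams.camera(n) for n in("side","wrist")}
zb=o['ee_pos'][2]-.026
_,r,hs=panel(d["side"]["frame"],"blue",(320,185));print(r)
for h in hs: print("side",np.round(h,1),plane(d["side"],h[:2],zb+.004))
W=d["wrist"];V=wview(W,o)
_,r,hs=panel(W["frame"],"blue",(320,230));print(r)
for h in hs: print("wrist",np.round(h,1),plane(W,h[:2],zb+.004,V))
w=W["frame"];s=cv2.resize(d["side"]["frame"][130:260,240:400],(400,325),interpolation=cv2.INTER_CUBIC)
im=np.zeros((325,800,3),np.uint8);im[:300,:400]=cv2.resize(w,(400,300));im[:325,400:]=s;cv2.imwrite("pics/a5.png",im[:,:,::-1])
```

```text
[0.519  0.1371 0.1796] [-179.9665   -0.0705 -179.898 ] [ 1.374  -0.1113 -3.4868] [-0.0806  0.0302 -0.025 ]
((317.909423828125, 187.48658752441406), (29.195934295654297, 63.25785446166992), 79.99201965332031)
side [338.2 192.8  45. ] [0.5692 0.1023 0.1576]
side [297.1 183.   50. ] [0.4697 0.1659 0.1576]
side [302.  199.2  52. ] [0.4691 0.1025 0.1576]
((318.96319580078125, 218.40280151367188), (243.04176330566406, 226.19618225097656), 0.28505125641822815)
wrist [ 249.7  183.8 1879.5] [0.4678 0.1058 0.1576]
wrist [ 389.   184.3 1941. ] [0.4679 0.1683 0.1576]
```

View pics/a5.png

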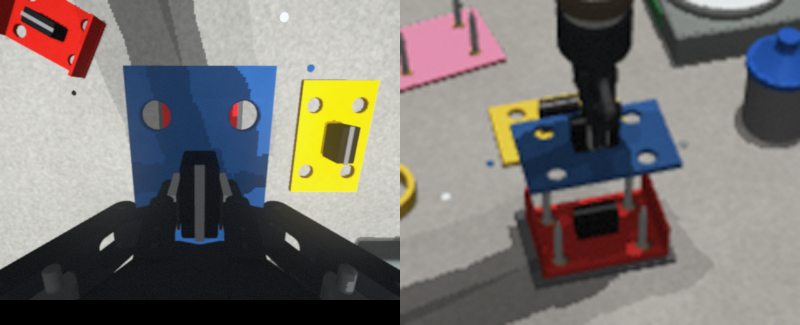

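The blue panel is level over the posts, with its centre about 1.2 mm short in x. I correct that and lower it.

>>> carry_out:
  plan:
    - {"travel": [0.004,0,-0.03],"angular": [0,0,0],"grip": -1}
    - {"travel": [0.004,0,-0.08],"angular": [0,0,0],"grip": -1}
    - {"travel": [0.004,0,-0.13],"angular": [0,0,0],"grip": -1}
    - {"travel": [0.004,0,-0.18],"angular": [0,0,0],"grip": -1}
    - {"travel": [0.004,0,-0.23],"angular": [0,0,0],"grip": -1}
    - {"travel": [0.004,0,-0.27],"angular": [0,0,0],"grip": -1}
    - {"travel": [0.004,0,-0.295],"angular": [0,0,0],"grip": -1}
    - {"travel": [0.004,0,-0.31],"angular": [0,0,0],"grip": -1}

```text
time: 14.35
ee_pos: [0.5203, 0.136, 0.0858]
tcp_rot: [-180.0, -0.1, 180.0]
wrist_force: [-0.1, 0.5, -3.8]
opening: 0.0233
grasp_force: 60.2
```

>>> carry_out:
  plan:
    - {"travel": [0,0,-0.003],"angular": [0,0,0],"grip": -1}
    - {"travel": [0,0,-0.006],"angular": [0,0,0],"grip": -1}
    - {"travel": [0,0,-0.008],"angular": [0,0,0],"grip": -1}
    - {"travel": [0,0,-0.008],"angular": [0,0,0],"grip": -1}

```text
time: 14.68
ee_pos: [0.521, 0.1367, 0.0854]
tcp_rot: [180.0, 0.1, -180.0]
wrist_force: [-0.8, -0.6, -3.3]
opening: 0.0234
grasp_force: 60.2
```

>>> carry_out:
  plan:
    - {"travel": [0,0,-0.003],"angular": [0,0,0],"grip": -1}
    - {"travel": [0,0,-0.006],"angular": [0,0,0],"grip": -1}
    - {"travel": [0,0,-0.007],"angular": [0,0,0],"grip": -1}
    - {"travel": [0,0,-0.007],"angular": [0,0,0],"grip": -1}

```text
time: 15.02
ee_pos: [0.5207, 0.1367, 0.0827]
tcp_rot: [-180.0, 0.0, -180.0]
wrist_force: [0.1, -0.3, -2.9]
opening: 0.0228
grasp_force: 60.2
```

>>> carry_out:
  plan:
    - {"travel": [0,0,-0.003],"angular": [0,0,0],"grip": -1}
    - {"travel": [0,0,-0.003],"angular": [0,0,0],"grip": -1}

```text
time: 15.18
ee_pos: [0.5208, 0.1367, 0.0819]
tcp_rot: [180.0, 0.0, -180.0]
wrist_force: [-0.2, 0.0, -2.1]
opening: 0.0233
grasp_force: 60.5
```

>>> carry_out:
  plan:
    - {"travel": [0,0,-0.002],"angular": [0,0,0],"grip": -1}
    - {"travel": [0,0,-0.003],"angular": [0,0,0],"grip": -1}
    - {"travel": [0,0,-0.003],"angular": [0,0,0],"grip": -1}

```text
time: 15.43
ee_pos: [0.5208, 0.1367, 0.0819]
tcp_rot: [180.0, 0.1, -180.0]
wrist_force: [-3.5, -0.7, 5.7]
opening: 0.0228
grasp_force: 61.5
```

>>> carry_out:
  plan:
    - {"travel": [0,0,0],"angular": [0,0,0],"grip": -0.4}
    - {"travel": [0,0,0],"angular": [0,0,0],"grip": -0.1}
    - {"travel": [0,0,0],"angular": [0,0,0],"grip": 0.3}
    - {"travel": [0,0,0],"angular": [0,0,0],"grip": 0.3}
    - {"travel": [0,0,0],"angular": [0,0,0],"grip": 0.3}
    - {"travel": [0,0,0],"angular": [0,0,0],"grip": 0.3}
    - {"travel": [0,0,0],"angular": [0,0,0],"grip": 0.3}

```text
time: 16.02
ee_pos: [0.5207, 0.1366, 0.0808]
tcp_rot: [-180.0, -0.0, -180.0]
wrist_force: [-0.8, -0.2, 0.4]
opening: 0.0553
grasp_force: 0.0
```

>>> carry_out:
  plan:
    - {"travel": [0,0,0.05],"angular": [0,0,0],"grip": 0.3}
    - {"travel": [0,0,0.12],"angular": [0,0,0],"grip": 0.3}
    - {"travel": [0,0,0.2],"angular": [0,0,0],"grip": 0.3}
    - {"travel": [0,0,0.28],"angular": [0,0,0],"grip": 0.3}
    - {"travel": [0,0,0.36],"angular": [0,0,0],"grip": 0.5}
    - {"travel": [0,0,0.44],"angular": [0,0,0],"grip": 1}
    - {"travel": [0,0,0.5],"angular": [0,0,0],"grip": 1}
    - {"travel": [0,0,0.5],"angular": [0,0,0],"grip": 1}

```text
time: 16.68
ee_pos: [0.5217, 0.1369, 0.235]
tcp_rot: [179.9, 0.3, -180.0]
wrist_force: [0.6, 0.0, 0.5]
opening: 0.0854
grasp_force: 0.0
```

Run:
```python
from h import *
from workcell import monitor, cams
for i in range(3): cams.camera("wrist")
o=monitor.get_obs();print(o['ee_pos'],o['wrist_force'])
d={n:cams.camera(n) for n in("side","wrist")}
np.set_printoptions(precision=4,suppress=True)
W=d["wrist"];V=wview(W,o)
try:
    for n in("wrist","side"):
        _,r,hs=panel(d[n]["frame"],"blue",(320,220));print(n,r)
        for h in hs: print(np.round(h,1),plane(d[n],h[:2],.060,V if n=="wrist" else None))
except Exception as e: print(e)
s=cv2.resize(d["side"]["frame"][130:260,240:400],(400,325),interpolation=cv2.INTER_CUBIC)
im=np.zeros((325,800,3),np.uint8);im[:300,:400]=cv2.resize(W["frame"],(400,300));im[:325,400:]=s;cv2.imwrite("pics/a6.png",im[:,:,::-1])
```

```text
[0.52063086 0.13662305 0.23013021] [ 0.03749261  0.78655955 -0.13816292]
wrist ((319.5, 216.5), (179.0, 121.0), 90.0)
[285.6 273.4 408.5] [0.5699 0.1047 0.06  ]
[352.6 273.4 414.5] [0.5699 0.1685 0.06  ]
[355.5 166.8 575.5] [0.4704 0.1684 0.06  ]
[282.9 166.6 580.5] [0.4702 0.105  0.06  ]
[ 318.9  228.8 1931.5] [0.5262 0.1365 0.06  ]
side ((318.58843994140625, 211.96177673339844), (27.604829788208008, 59.43083953857422), 79.15969848632812)
[337.7 216.1  47.5] [0.5723 0.1047 0.06  ]
[303.5 222.5  56. ] [0.4717 0.1047 0.06  ]
```

View pics/a6.png

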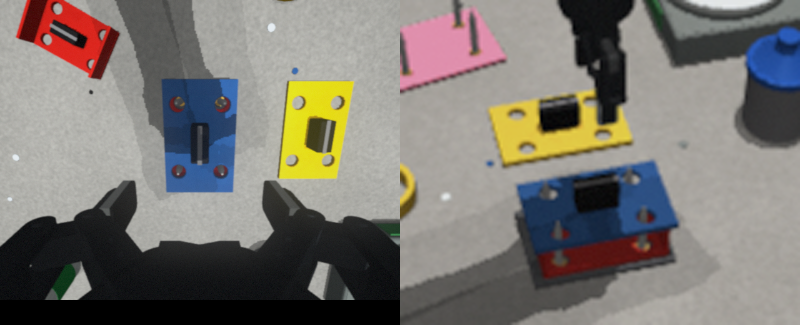

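The blue panel rests level on the red walls with all four post tips showing through its holes. The yellow panel has not moved and the gripper is clear.

```bash
python3 -c "
from workcell import ticket
print(ticket.job_done())"
```

```text
the job is handed in; nothing more can be done
None
```

The red panel is on the stand's base, the blue panel is level on its turned-up ends, both are released, and the job was handed in at about 17 s with the yellow panel untouched.

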